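# Turn the double-ended scoop round in its bench rest

### The job

Two double-ended steel lab scoops lie in bench rests, each with one end sheltered in the metal guard trough and the other end sticking out past the open front. One still sticks out its round bowl: reverse it end for end in its own rest, so that its flat blade sticks out and the bowl is in the trough, open side up, with the square grip seated level in both notched posts and roughly centred between them. Leave the other scoop, which already has its blade out, as it is.

Things in the scene. Friction and masses are not known exactly. Their poses are not given: they have to be found in the camera images.
- scoop: Scoop to reverse: its round bowl sticks out at the start. 230 mm long, 80 to 170 g; mid grip bar 120 long, 16 wide, 12 mm high; at one end a round open bowl 36 mm across, at the other a flat blade 22 x 38 mm, on thin necks. Origin: middle of the bar's underside, near the balance point. +x: along it to the blade; -x: to the bowl; z: up, out of the bowl. Grip across the bar, between the posts.
- rest: Fixed rest of that scoop. Origin: on the bench, below the midpoint between its two white notched posts. +x: out past the open front; -x: to the guard trough; z up. Grey base 80 mm wide, 16 high, x -143 to 55. Posts (12 thick in x, 60 wide, 84 high) at x = -40 and 40, 68 mm gap for fingers. Trough behind the rear post, open above: inside 64 wide, to x = -140, walls 70 mm above the bench.
- front_notch (a point): Middle of the floor of the notch in the front post of that rest: 40 mm along +x from the rest's origin and 58 mm above the bench (the rear post's notch is alike, at x = -40). Notches run along x, open above, 24 mm wide for the lowest 12 mm, then flare to 40 mm at the top. A seated scoop has its origin 58 mm above the bench; centred, its bar passes each post by 14 mm.
- other_scoop: A second scoop, same shape, size, axes and origin, in a second rest of the same kind, 160 to 360 mm to the left or right of the first; its blade already sticks out. To be left alone.
There are look-alikes about, which are no part of the job. Leave any green look-alike of the rest alone. What is shaped like the scoop but purple is not meant.

How it is judged:
By the outcome, as a careful person would: the job done as asked, in the order asked, and still so for the second after the job is handed in, with the robot touching nothing.
It also fails if it takes over 38 s, if anything falls off the work surface, if the arm or the gripper's body presses on something with over 40 N, if the wrist force passes 120 N, or if a joint passes its speed limit or range.

### The arm

A 6-joint arm with a two-finger parallel gripper is mounted at the origin on the work surface. World frame = base frame: x ahead of the robot, y to its left, z up, the work surface at z = 0. Lengths are in mm, angles in rad, forces in N, time in s.
With the tool pointing down it reaches from about 300 to 875 mm from the base axis. Payload 6.4 kg.
Tool frame: the origin (TCP) lies at the very end of the fingers, on their centre line; the grasp point (between the pads) lies 19 mm behind it; z points along the fingers, y is the direction in which the jaws open and shut (so a half turn about z gives the same grasp; the last joint's range is limited). The gripper opens to 85 mm and grips with 20 to 120 N. Pads are 22 mm wide; open, the fingers measure 114 mm over their backs; the gripper's body (76 mm by 85 mm) begins 54 mm behind the grasp point. The pads swing forward as they close: fully open they stand 13 mm farther back than shut.
Start: joints at [0.953, 0.181, 1.607, -0, 1.354, -0.206], TCP at [230.14, 526.951, 231.288] pointing down, gripper open.
Joint ranges: [-2.99, 2.99], [-0.89, 2.07], [0.3, 2.58], [-1.14, 4.28], [0, 2.63], [-3.12, 3.12]. Speed limits (rad/s): [2.57, 2.57, 3.01, 3.14, 3.14, 3.14].

### API

Orientations are given as a 3x3 rotation matrix whose columns are the frame's x, y, z axes.
In Python, from plant import env, viewer, order gives the robot as it stands.
- The arm moves only by the tool carry_out, never from a script. Its argument "targets" is a list of rows, each a list of 5 numbers: the opening, from 0 (shut) to 1 (fully open), then the shift along the tool's x, y, z in m, then the turn about the tool's z in degrees. A call has 1 to 20 rows; each row shifts and turns the commanded pose from where the row before left it, along the tool's axes as they then stand; what a row does not reach is not made up. A row lasts 1/8 s, in which the tool goes at most 62.5 mm and 10.7 degrees, less where a joint would pass 70% of its speed; a pose out of reach is approached as far as the arm can. A call is refused whole if a number of a shift passes 0.0625 or a number of a turn 10.7, either way. A call with a gripper value outside its range is refused whole. The fingers move at their own pace and stop on an object; "force" is the grip in N (left out, the last holds). Time passes only in rows, so rows that do not move let the fingers close. It gives the time, the measured TCP pose, the force and the opening at its end, in the units of the state.
- env.sense(): the state, without advancing time (a new reading comes with each control period).
- viewer.read_camera(name): name is "scene" or "top" or "wrist"; returns the picture (480x640x3 uint8, red, green, blue); there is no depth.
- viewer.get_calibration(name): a dict with "camera_matrix" (3x3 intrinsics, pixels), "R" (3x3) and "t" (3): a world point X has camera coordinates R X + t; the wrist camera has in their place "T_tool_cam" (4x4, takes a point from camera to tool coordinates, whose origin is the TCP and whose axes are the flange's). Camera axes: x right, y down, z forward; pixel columns grow to the right and rows downward; lengths in mm; the calibration is good to about 2 mm. A picture is of the moment at which its call begins: read the wrist's pose just before it. get_calibration takes no time and is no camera call.
- order.close_job(): hands the job in, once; it reports no verdict.
The state is a dict: "clock": time; "joints": joint angles; "joint_vel": joint speeds; "joint_efforts": joint torques, N m; "position": TCP position; "eef_rot": TCP orientation; "ft_force": force on the tool from outside, world axes, zero at the start; "torque": the same for the moment, N m; "width": finger opening in mm.
Only numpy, scipy, OpenCV 4.12 (cv2) and the standard library are available. Lean on these libraries where they do the work, as an engineer would, in place of code of your own. Each camera call takes 0.05 s, during which the arm holds its last target. There are 200 camera calls.

## Working session

There is one attempt and no reset: what is moved stays moved. The work goes in short steps, Python scripts to look and compute and a tool call to move; the robot and the scene stay as the last step left them, time stands still between calls to the robot, and variables do not carry over. Pictures are saved under pics/ and viewed, about 8 in all and at most 12, crops included, and the job is handed in when it is done.

Besides the shell and the picture viewer there is one more tool, called as name(argument=value, ...), one argument or row to a line, values as JSON. carry_out: Moves the arm, as the interface text tells. Its arguments: {"type":"object","properties":{"targets":{"type":"array","items":{"type":"array","items":{"type":"number"}}},"force":{"type":"number"}},"required":["targets"]}

```bash
mkdir -p pics; ls; python3 - <<'E'
from plant import env, viewer, order
import cv2,numpy as np
for n in("scene","top"):
    im=viewer.read_camera(n); cv2.imwrite(f"pics/{n}0.png",im[:,:,::-1])
    c=viewer.get_calibration(n); print(n,{k:np.round(v,3).tolist() for k,v in c.items() if k in("camera_matrix","R","t")})
s=env.sense(); print({k:np.round(v,3).tolist() for k,v in s.items()})
E
```

```text
pics
scene {'camera_matrix': [[522.101, 0.0, 323.447], [0.0, 522.101, 238.567], [0.0, 0.0, 1.0]], 'R': [[0.849, 0.528, 0.007], [0.357, -0.565, -0.744], [-0.389, 0.634, -0.668]], 't': [-472.367, -130.947, 1089.477]}
top {'camera_matrix': [[451.354, 0.0, 328.322], [0.0, 451.354, 237.155], [0.0, 0.0, 1.0]], 'R': [[0.015, -1.0, 0.026], [-0.985, -0.019, -0.174], [0.175, -0.023, -0.984]], 't': [10.36, 554.859, 734.309]}
{'clock': 0.1, 'joints': [0.953, 0.181, 1.608, 0.0, 1.354, -0.206], 'joint_vel': [-0.001, -0.0, -0.002, 0.001, 0.001, 0.001], 'joint_efforts': [-0.0, -44.588, -35.224, -0.0, 0.004, -0.0], 'position': [229.826, 526.516, 230.465], 'eef_rot': [[-0.916, 0.4, -0.001], [0.4, 0.916, -0.001], [0.0, -0.002, -1.0]], 'ft_force': [0.85, 0.649, -0.075], 'torque': [-0.01, 0.025, -0.044], 'width': 85.391}
```

View pics/top0.png

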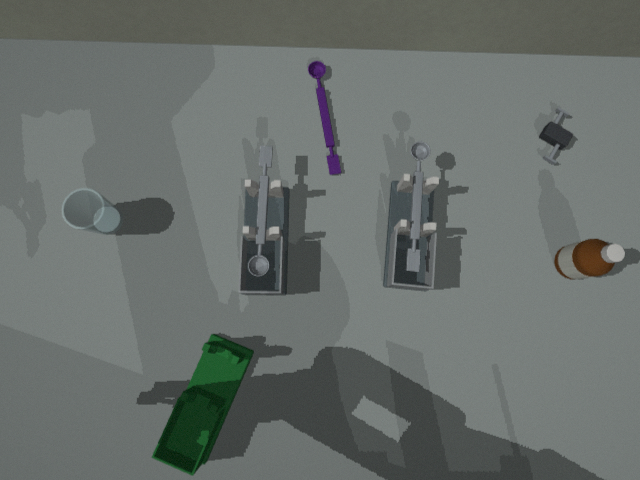

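View pics/scene0.png

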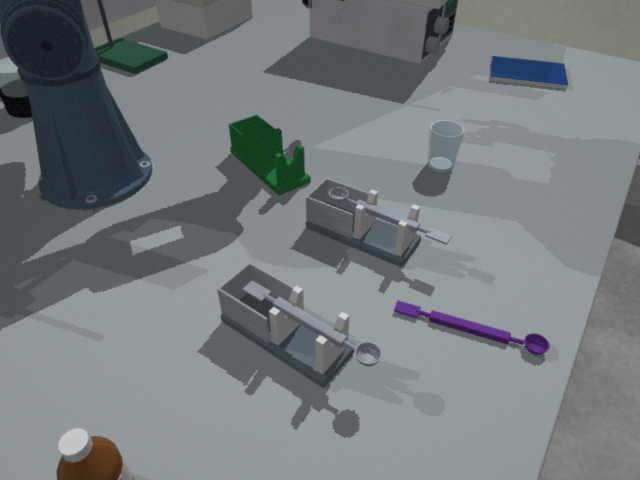

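Top view: steel scoops at about (263,210), with the blade out at (265,155), and (417,205), with the bowl out at (420,151). The purple scoop (325,120) and the green rest (205,400) are decoys. The right steel scoop fits, because its bowl sticks out past the open front and its blade is in the trough. I'll confirm that in a crop.

```bash
python3 - <<'E'
import cv2,numpy as np
a=cv2.imread("pics/top0.png")[135:295,375:455]
b=cv2.imread("pics/scene0.png")[255:385,210:390]
a=cv2.resize(a,None,fx=3.75,fy=3.75,interpolation=cv2.INTER_CUBIC)
b=cv2.resize(b,None,fx=2.75,fy=2.75,interpolation=cv2.INTER_CUBIC)
c=np.zeros((600,a.shape[1]+b.shape[1],3),np.uint8); c[:a.shape[0],:a.shape[1]]=a; c[:b.shape[0],a.shape[1]:]=b
c=np.clip(c*1.4,0,255).astype(np.uint8)
cv2.imwrite("pics/crop1.png",c);print(c.shape)
E
```

```text
(600, 795, 3)
```

View pics/crop1.png

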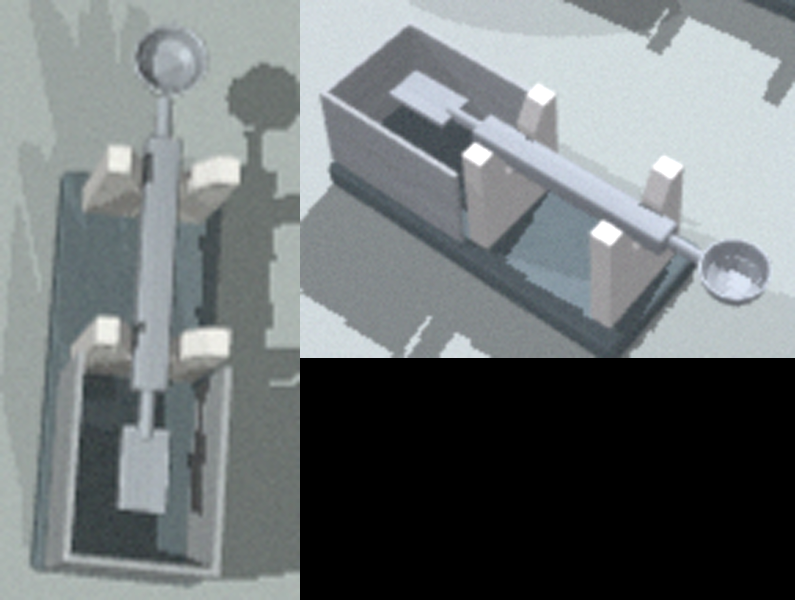

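Confirmed: the right steel scoop has its bowl out front, open side up, and its blade in the trough. Next I'll fit the rest and scoop poses from pixels in both cameras.

```bash
cat > h.py <<'E'
import numpy as np
from scipy.optimize import least_squares
from plant import env, viewer, order
def proj(n,X):
    c=viewer.get_calibration(n); p=(c["R"]@np.atleast_2d(X).T).T+np.ravel(c["t"]); q=(np.array(c["camera_matrix"])@p.T).T
    return q[:,:2]/q[:,2:]
def world(P,q):
    x,y,a=q[:3]; P=np.atleast_2d(P).astype(float); c,s=np.cos(a),np.sin(a)
    return np.c_[x+c*P[:,0]-s*P[:,1],y+s*P[:,0]+c*P[:,1],P[:,2]]
def fit(obs,q0):
    f=lambda q:np.concatenate([(proj(n,world(P,q))-np.array(px)).ravel() for n,P,px in obs])
    r=least_squares(f,q0,loss="soft_l1"); return r.x,f(r.x).reshape(-1,2)
E
python3 - <<'E'
from h import *
T=lambda l:(np.array(l)/3.75+[375,135]); S=lambda l:((np.array(l)-[300,0])/2.75+[210,255])
# rest: +x front, +y left(in top picture)
posts=[[40,25,84],[40,-25,84],[-40,25,84],[-40,-25,84]]
back=[[-142,33,70],[-142,-33,70]]
q0=[560,-150,0]
r,e=fit([("top",[posts[0],posts[2]]+back,T([(119,160),(108,332),(68,560),(218,574)])),
 ("scene",posts+back,S([(668,166),(606,234),(540,95),(477,154),(410,27),(322,95)]))],q0)
print("rest",r.round(3));print(e.round(1).tolist())
for cams in("ts","t","s"):
  o=[]
  if "t" in cams:o.append(("top",[[60,8,70],[60,-8,70],[-60,8,70],[-60,-8,70]],T([(149,140),(181,140),(134,389),(165,389)])))
  if "s" in cams:o.append(("scene",[[60,0,70],[-60,0,70]],S([(672,233),(481,127)])))
  s,e=fit(o,q0); print("bar",s.round(3));print(e.round(1).tolist())
d=s[:2]-r[:2]
E
```

```text
rest [ 6.14511e+02 -1.33307e+02 -7.80000e-02]
[[0.2, -1.4], [0.1, -1.6], [0.5, -1.3], [-0.1, -1.3], [-0.6, -0.1], [0.0, -0.7], [-0.3, -0.4], [-0.2, -0.1], [-1.6, -1.9], [-0.3, -1.2]]
bar [ 6.11838e+02 -1.31141e+02 -7.70000e-02]
[[-0.3, -2.2], [0.3, -1.3], [-0.4, -1.1], [0.7, -0.2], [-1.6, -0.9], [-1.1, -2.8]]
bar [ 6.09763e+02 -1.30921e+02 -7.90000e-02]
[[-0.3, -1.1], [0.3, -0.2], [-0.6, 0.1], [0.5, 1.0]]
bar [ 6.15151e+02 -1.32858e+02 -5.40000e-02]
[[0.5, 0.4], [-0.5, -0.5]]
```

carry_out(
  targets=[
    [1,0,0,0,-9.5],
    [1,0,0,0,-9.6],
    [1,-0.0333,-0.0482,0,0],
    [1,-0.0333,-0.0482,0,0],
    [1,-0.0333,-0.0482,0,0],
    [1,-0.0333,-0.0482,0,0],
    [1,-0.0333,-0.0482,0,0],
    [1,-0.0333,-0.0482,0,0],
    [1,-0.0333,-0.0482,0,0],
    [1,-0.0333,-0.0482,0,0],
    [1,-0.0333,-0.0482,0,0],
    [1,-0.0333,-0.0482,0,0],
    [1,-0.0333,-0.0482,0,0],
    [1,-0.0333,-0.0482,0,0],
    [1,-0.0333,-0.0482,0,0],
    [1,0,0,0,0],
    [1,0,0,0,0],
  ],
)

```text
clock: 2.22
position: [612.0, -131.5, 230.4]
eef_rot: [[-0.997, 0.079, -0.002], [0.079, 0.997, 0.001], [0.002, 0.001, -1.0]]
ft_force: [-0.4, 0.7, 0.0]
width: 85.6
```

```bash
python3 - <<'E'
from h import *
import cv2
s=env.sense(); print({k:np.round(s[k],3).tolist() for k in("clock","joints","position","eef_rot")})
im=viewer.read_camera("wrist"); cv2.imwrite("pics/w1.png",im[:,:,::-1])
c=viewer.get_calibration("wrist"); print({k:np.round(c[k],3).tolist() for k in("camera_matrix","T_tool_cam")})
E
```

```text
{'clock': 2.225, 'joints': [-0.401, 0.295, 1.471, 0.0, 1.378, -1.893], 'position': [612.037, -131.492, 230.357], 'eef_rot': [[-0.997, 0.079, -0.002], [0.079, 0.997, 0.001], [0.002, 0.001, -1.0]]}
{'camera_matrix': [[384.544, 0.0, 322.335], [0.0, 384.544, 239.683], [0.0, 0.0, 1.0]], 'T_tool_cam': [[-0.001, -0.965, -0.262, 66.704], [1.0, -0.001, 0.001, -0.275], [-0.001, -0.262, 0.965, -142.878], [0.0, 0.0, 0.0, 1.0]]}
```

View pics/w1.png

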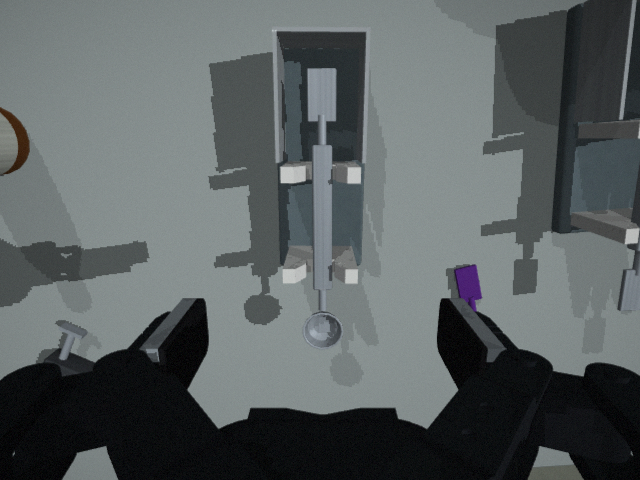

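The wrist view shows the bar from (322,145) to (322,290), the bowl at (322,330) in front, the blade at (322,95) in the trough, and the post tops at about y=173 and y=272. I'll refine the fit with these.

```bash
cat >> h.py <<'E'
def wfit(obs,q0,s):
    c=viewer.get_calibration("wrist"); T=np.eye(4); T[:3,:3]=s["eef_rot"]; T[:3,3]=s["position"]; M=np.linalg.inv(T@np.array(c["T_tool_cam"])); K=np.array(c["camera_matrix"])
    def f(q):
        o=[]
        for P,px in obs:
            X=(M[:3,:3]@world(P,q).T).T+M[:3,3]; v=(K@X.T).T; o.append(((v[:,:2]/v[:,2:])-np.array(px))[0])
        return np.concatenate(o)
    r=least_squares(f,q0,loss="soft_l1"); return r.x,f(r.x).reshape(-1,2)
E
python3 - <<'E'
from h import *
import cv2
s=env.sense(); q0=[613,-132,-.078]
b,e=wfit([([60,8,70],(331,290)),([60,-8,70],(314,290)),([-60,8,70],(331,145.5)),([-60,-8,70],(313.5,145.5))],q0,s)
print("bar",b.round(3),e.round(1).tolist())
r,e=wfit([([-143,34,70],(370,28)),([-143,-34,70],(272,28)),([46,-30,84],(283,283)),([46,30,84],(358,283)),([-34,-30,84],(280,183)),([-34,30,84],(361,183))],q0,s)
print("rest",r.round(3),e.round(1).tolist())
c,sn=np.cos(r[2]),np.sin(r[2]); d=b[:2]-r[:2]; print("bar in rest", c*d[0]+sn*d[1], -sn*d[0]+c*d[1])
im=cv2.imread("pics/w1.png")[0:350,260:380]; cv2.imwrite("pics/w1c.png",cv2.resize(im[:,:],None,fx=4,fy=4,interpolation=cv2.INTER_CUBIC)[:600*4])
a=cv2.resize(im[10:160],None,fx=3.9,fy=3.9,interpolation=cv2.INTER_CUBIC); g=cv2.resize(im[150:300],None,fx=3.9,fy=3.9,interpolation=cv2.INTER_CUBIC)
cv2.imwrite("pics/w1c.png",g)
E
```

```text
bar [ 6.12201e+02 -1.30753e+02 -7.70000e-02] [[0.9, 0.6], [-0.9, 0.7], [1.7, -0.5], [-1.7, -0.5]]
rest [ 6.13772e+02 -1.32319e+02 -8.10000e-02] [[-1.5, -0.4], [1.0, -0.7], [0.2, 0.1], [-0.2, 0.2], [0.6, 0.3], [-0.4, 0.5]]
bar in rest -1.6923249801502696 1.4338446668909504
```

View pics/w1c.png

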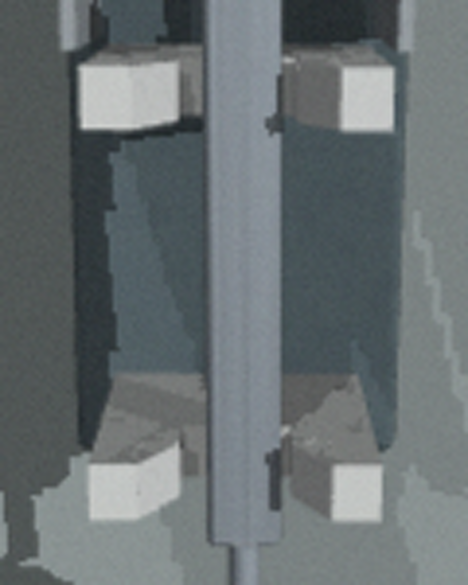

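carry_out(
  targets=[
    [1,0,0.0005,0.05,0],
    [1,0,0,0.05,0],
    [1,0,0,0.045,0],
    [1,0,0,0.025,0],
    [1,0,0,0.015,0],
    [1,0,0,0,0],
    [0.1,0,0,0,0],
    [0.1,0,0,0,0],
    [0,0,0,0,0],
    [0,0,0,0,0],
    [0,0,0,0,0],
    [0,0,0,0,0],
    [0,0,0,0,0],
    [0,0,0,0,0],
  ],
  force=80,
)

```text
clock: 4.03
position: [613.1, -131.4, 47.0]
eef_rot: [[-0.997, 0.078, 0.001], [0.078, 0.997, -0.0], [-0.001, -0.0, -1.0]]
ft_force: [-1.2, -0.3, 5.8]
width: 14.1
```

carry_out(
  targets=[
    [0,0,0,0,0],
    [0,0,0,-0.01,0],
    [0,0,0,-0.02,0],
    [0,0,0,-0.03,0],
    [0,0,0,-0.03,0],
    [0,0,0,-0.03,0],
    [0,0,0,-0.02,0],
    [0,0,0,0,0],
    [0,0,0,0,0],
  ],
)

```text
clock: 5.15
position: [611.9, -130.9, 185.1]
eef_rot: [[-0.997, 0.078, -0.002], [0.078, 0.997, 0.001], [0.002, 0.001, -1.0]]
ft_force: [-1.1, 1.5, -0.7]
width: 14.6
```

```bash
python3 - <<'E'
from h import *
import cv2
s=env.sense(); print({k:np.round(s[k],3).tolist() for k in("clock","joints","position","ft_force","torque","width")})
w=viewer.read_camera("wrist")[:,:,::-1]; c=viewer.read_camera("scene")[:,:,::-1]
a=cv2.resize(w[100:480,160:480],None,fx=1.2,fy=1.2); b=cv2.resize(c[160:400,180:400],None,fx=1.9,fy=1.9)
h=max(a.shape[0],b.shape[0]); a,b=[cv2.copyMakeBorder(i,0,h-i.shape[0],0,0,cv2.BORDER_CONSTANT) for i in(a,b)]
o=np.hstack([a,b]); print(o.shape); cv2.imwrite("pics/l1.png",np.clip(o*1.3,0,255).astype(np.uint8))
E
```

```text
{'clock': 5.15, 'joints': [-0.4, 0.334, 1.514, -0.0, 1.295, -1.892], 'position': [611.928, -130.873, 185.126], 'ft_force': [-1.078, 1.521, -0.738], 'torque': [-0.01, -0.023, -0.018], 'width': 14.619}
(456, 802, 3)
```

View pics/l1.png

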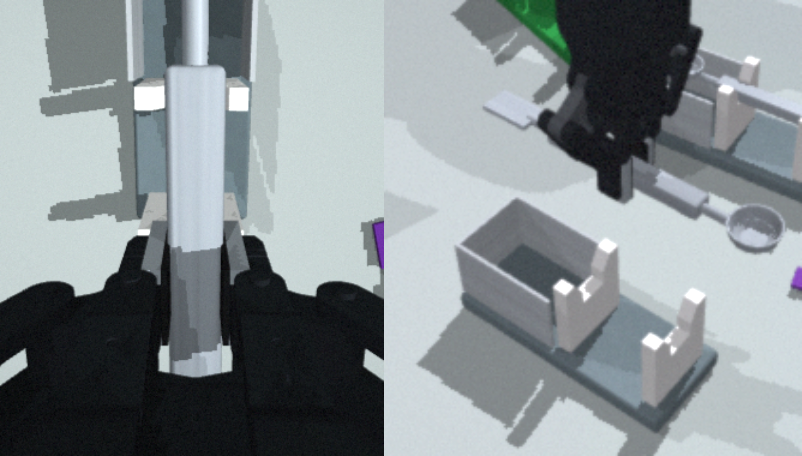

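The scoop is held level by its middle and clears the rest. Now the half turn.

carry_out(
  targets=[
    [0,0,0,0,5],
    [0,0,0,0,10],
    [0,0,0,0,10],
    [0,0,0,0,10],
    [0,0,0,0,10],
    [0,0,0,0,10],
    [0,0,0,0,10],
    [0,0,0,0,10],
    [0,0,0,0,10],
    [0,0,0,0,10],
    [0,0,0,0,10],
    [0,0,0,0,10],
    [0,0,0,0,10],
    [0,0,0,0,10],
    [0,0,0,0,10],
    [0,0,0,0,10],
    [0,0,0,0,10],
    [0,0,0,0,10],
    [0,0,0,0,5],
    [0,0,0,0,0],
  ],
)

```text
clock: 7.75
position: [612.1, -130.9, 185.0]
eef_rot: [[0.997, -0.077, -0.002], [-0.077, -0.997, 0.001], [-0.002, -0.001, -1.0]]
ft_force: [0.7, 0.5, -1.1]
width: 14.2
```

carry_out(
  targets=[
    [0,0,0,0,0],
    [0,0,0,0,0],
  ],
)

```text
clock: 8.0
position: [612.6, -131.1, 186.0]
eef_rot: [[0.997, -0.077, -0.0], [-0.077, -0.997, 0.0], [-0.0, -0.0, -1.0]]
ft_force: [0.2, -0.1, 0.1]
width: 14.2
```

```bash
python3 - <<'E'
from h import *
import cv2
s=env.sense(); print({k:np.round(s[k],4).tolist() for k in("clock","joints","position","eef_rot","ft_force","width")})
d=np.array([613.9,-132.3,0])-s["position"]; print("tool-frame shift to rest",(np.array(s["eef_rot"]).T@d).round(1))
w=viewer.read_camera("wrist")[:,:,::-1]; c=viewer.read_camera("top")[:,:,::-1]
a=cv2.resize(w[40:480,160:480],None,fx=1.2,fy=1.2); b=cv2.resize(c[100:320,340:500],None,fx=2.4,fy=2.4)
o=np.hstack([a,b]); cv2.imwrite("pics/t1.png",np.clip(o*1.3,0,255).astype(np.uint8));print(o.shape)
E
```

```text
{'clock': 8.0, 'joints': [-0.4, 0.334, 1.5128, -0.0, 1.2952, 1.2482], 'position': [612.5626, -131.106, 186.0153], 'eef_rot': [[0.997, -0.0774, -0.0004], [-0.0774, -0.997, 0.0001], [-0.0004, -0.0001, -1.0]], 'ft_force': [0.2452, -0.1286, 0.0634], 'width': 14.2116}
tool-frame shift to rest [  1.5   1.1 186. ]
(528, 768, 3)
```

View pics/t1.png

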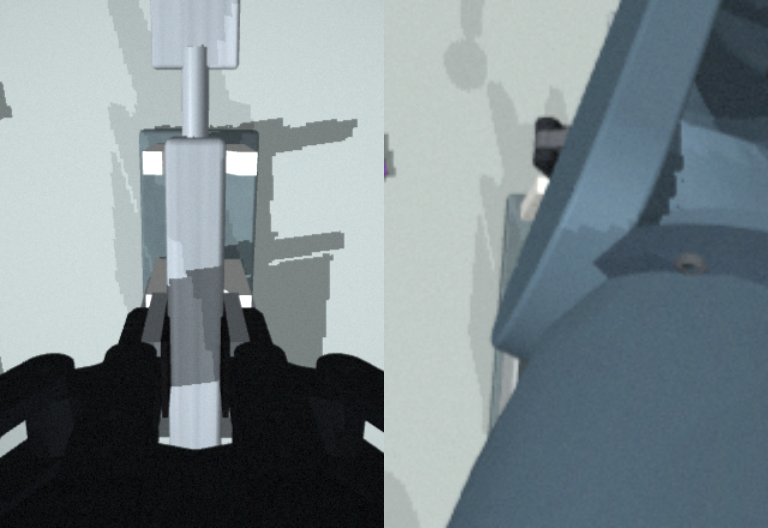

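```bash
python3 - <<'E'
from h import *
s=env.sense(); P=lambda x,y:(160+x/1.2,40+y/1.2)
r,e=wfit([([46,30,84],P(142,151)),([46,-30,84],P(258,151)),([34,30,84],P(142,176)),([34,-30,84],P(258,176)),([-46,30,84],P(146,308)),([-46,-30,84],P(252,308))],[614,-132,-.08],s)
print(r.round(3),e.round(1).tolist()); d=np.append(r[:2],0)-s["position"]; print((np.array(s["eef_rot"]).T@d).round(1))
E
```

```text
[ 6.13532e+02 -1.33830e+02 -8.10000e-02] [[0.5, -0.1], [-0.6, 0.1], [1.0, -1.8], [-1.3, -1.6], [0.8, 4.3], [-0.6, 4.5]]
[  1.2   2.6 186.2]
```

carry_out(
  targets=[
    [0,0.0005,0.002,0.01,0.2],
    [0,0,0,0.03,0],
    [0,0,0,0.03,0],
    [0,0,0,0.025,0],
    [0,0,0,0.015,0],
    [0,0,0,0.01,0],
    [0,0,0,0.006,0],
    [0,0,0,0.005,0],
    [0,0,0,0.004,0],
    [0,0,0,0,0],
    [0,0,0,0,0],
  ],
)

```text
clock: 9.48
position: [613.2, -133.3, 51.6]
eef_rot: [[0.997, -0.082, 0.0], [-0.082, -0.997, -0.0], [0.001, 0.0, -1.0]]
ft_force: [-0.1, 0.2, -1.6]
width: 14.7
```

carry_out(
  targets=[
    [0,0,0,0.0015,0],
    [0,0,0,0.0015,0],
    [0,0,0,0.001,0],
    [0,0,0,0,0],
    [0,0,0,0,0],
  ],
)

```text
clock: 10.1
position: [613.0, -133.2, 47.3]
eef_rot: [[0.997, -0.082, 0.0], [-0.082, -0.997, -0.0], [0.0, 0.0, -1.0]]
ft_force: [0.4, 0.3, -0.8]
width: 14.5
```

```bash
python3 - <<'E'
from h import *
import cv2
s=env.sense(); print({k:np.round(s[k],3).tolist() for k in("clock","position","ft_force","torque","width")})
w=viewer.read_camera("wrist")[:,:,::-1]; c=viewer.read_camera("scene")[:,:,::-1]
a=cv2.resize(w[40:480,180:460],None,fx=1.2,fy=1.2); b=cv2.resize(c[230:406,210:364],None,fx=3,fy=3)
o=np.hstack([a,b]); cv2.imwrite("pics/p1.png",np.clip(o*1.3,0,255).astype(np.uint8));print(o.shape)
E
```

```text
{'clock': 10.1, 'position': [613.017, -133.166, 47.306], 'ft_force': [0.386, 0.252, -0.805], 'torque': [0.012, 0.021, 0.004], 'width': 14.474}
(528, 798, 3)
```

View pics/p1.png

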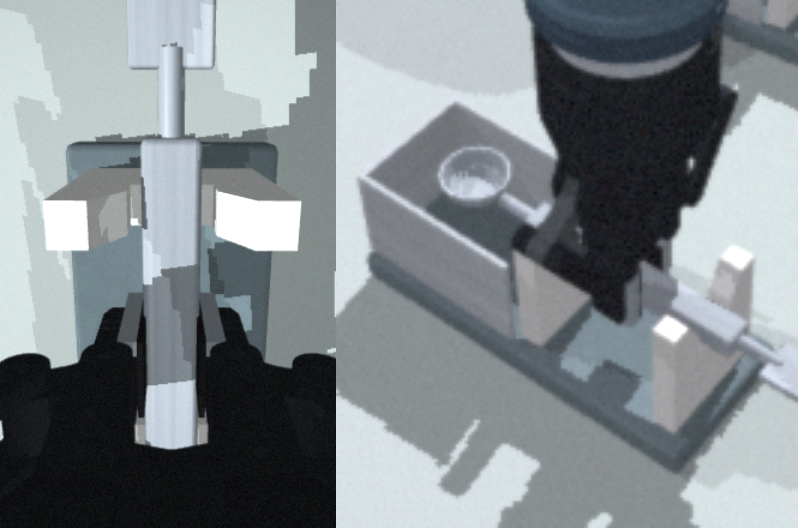

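The bar lies inside both notches (bar at crop x≈171, post tops 43–300, centre ≈171). The bowl is in the trough and the blade is out. No contact yet, so I'll lower it slightly.

carry_out(
  targets=[
    [0,0,0,0.0006,0],
    [0,0,0,0.0006,0],
    [0,0,0,0,0],
    [0,0,0,0,0],
  ],
)

```text
clock: 10.7
position: [613.1, -133.2, 47.0]
eef_rot: [[0.997, -0.082, 0.0], [-0.082, -0.997, -0.0], [0.0, 0.0, -1.0]]
ft_force: [-3.4, 0.8, 6.5]
width: 14.1
```

Contact, and the TCP height matches the original seated value of 47.0. Releasing and retreating.

carry_out(
  targets=[
    [0.2,0,0,0,0],
    [0.4,0,0,0,0],
    [0.7,0,0,0,0],
    [1,0,0,0,0],
    [1,0,0,0,0],
    [1,0,0,0,0],
    [1,0,0,0,0],
    [1,0,0,-0.01,0],
    [1,0,0,-0.03,0],
    [1,0,0,-0.05,0],
    [1,0,0,-0.06,0],
    [1,0,0,-0.06,0],
    [1,0,0,0,0],
    [1,0,0,0,0],
  ],
)

```text
clock: 12.45
position: [612.8, -133.1, 256.4]
eef_rot: [[0.997, -0.082, 0.0], [-0.082, -0.997, -0.0], [0.0, 0.0, -1.0]]
ft_force: [-0.5, 0.1, -0.6]
width: 85.4
```

```bash
python3 - <<'E'
from h import *
import cv2
s=env.sense(); print({k:np.round(s[k],3).tolist() for k in("clock","position","ft_force","width")})
w=viewer.read_camera("wrist")[:,:,::-1]; c=viewer.read_camera("scene")[:,:,::-1]
a=cv2.resize(w[40:370,200:440],None,fx=1.6,fy=1.6); b=cv2.resize(c[170:434,210:416],None,fx=2,fy=2)
o=np.hstack([a,b[:528]]); cv2.imwrite("pics/f1.png",np.clip(o*1.3,0,255).astype(np.uint8));print(o.shape)
E
```

```text
{'clock': 12.45, 'position': [612.797, -133.082, 256.394], 'ft_force': [-0.472, 0.083, -0.592], 'width': 85.4}
(528, 796, 3)
```

View pics/f1.png

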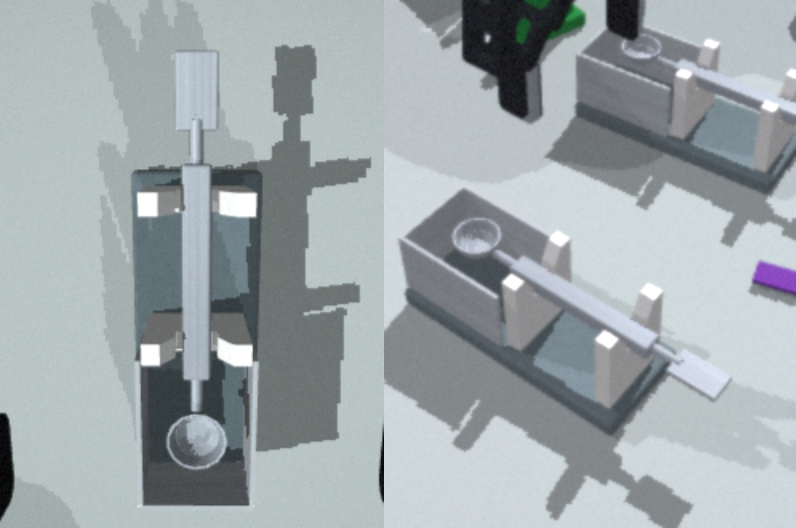

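The final picture shows the blade out front (197,90), the bowl open side up in the trough (196,441), and the bar in both notches. I'll check centring numerically before handing in.

```bash
python3 - <<'E'
from h import *
s=env.sense(); P=lambda x,y:(200+x/1.6,40+y/1.6); q0=[613,-133,-.08]
b,e=wfit([([60,8,70],P(182,165)),([60,-8,70],P(211,165)),([-60,8,70],P(182.5,380)),([-60,-8,70],P(211,380))],q0,s)
r,f=wfit([([46,30,84],P(137,192)),([46,-30,84],P(257,192)),([34,30,84],P(137,216)),([34,-30,84],P(257,216)),([-46,30,84],P(141,366)),([-46,-30,84],P(253,366)),([-143,34,70],P(136,507)),([-143,-34,70],P(257,507))],q0,s)
c,sn=np.cos(r[2]),np.sin(r[2]); d=b[:2]-r[:2]
print(b.round(3),r.round(3),abs(e).max(),abs(f).max(),"in rest",(c*d[0]+sn*d[1]).round(1),(-sn*d[0]+c*d[1]).round(1))
if abs(c*d[0]+sn*d[1])<5 and abs(e).max()<3: print("closing", order.close_job())
E
```

```text
[ 6.11462e+02 -1.32988e+02 -8.10000e-02] [ 6.12269e+02 -1.33241e+02 -8.30000e-02] 1.2350244328500253 2.796924029594038 in rest -0.8 0.2
the job is handed in; nothing more can be done
closing None
```

I reversed the right-hand steel scoop end for end in its own rest and handed the job in at about 12.5 s. I gripped it across the bar, lifted it 140 mm, turned it 180° and lowered it back in.

- **Result:** In the last pictures the blade is out front, the bowl is open side up in the trough, and the bar lies in both notches.
- **Seating:** The gripper height at touchdown was 47.0 mm, the same as when I first gripped the seated scoop. The contact force was about 6.5 N. I judged level from this and the pictures, not from a separate tilt measurement.
- **Centring:** The final wrist-camera fit puts the scoop 0.8 mm lengthwise and 0.2 mm sideways from the rest's centre. The yaw difference is 0.002 rad.
- **Left alone:** I did not touch the other scoop or the look-alikes, and the gripper was open and clear at the end.

**Disagreements:**
- The camera estimates of the rest's position differed by about 2 mm, within calibration error, so I placed it on their average.
- The gripper opening read about 14.1–14.7 mm on the 16 mm bar.

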